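# Deal out the craft boards and press them flat

### The arm

A 6-joint arm with a two-finger parallel gripper is mounted at the origin on a cart in front of the work surface, level with it; the furniture and walls round the work are solid. World frame = base frame: x ahead of the robot, y to its left, z up, the work surface at z = 0. Lengths are in mm, angles in rad, forces in N, time in s.
With the tool pointing down it reaches from about 275 to 825 mm from the base axis. Payload 4.9 kg.
Tool frame: the origin (TCP) lies at the very end of the fingers, on their centre line; the grasp point (between the pads) lies 19 mm behind it; z points along the fingers, y is the direction in which the jaws open and shut (so a half turn about z gives the same grasp; the last joint's range is limited). The gripper opens to 85 mm and grips with 20 to 120 N. Pads are 22 mm wide; open, the fingers measure 114 mm over their backs; the gripper's body (76 mm by 85 mm) begins 54 mm behind the grasp point. The pads swing forward as they close: fully open they stand 13 mm farther back than shut.
Start: joints at [1.183, 0.326, -0.193, 1.052, 0, 1.437], TCP at [138.09, 532.4, 193.581] pointing down, gripper open.
Joint ranges: [-2.65, 2.65], [-0.97, 1.79], [-1.3, 1.35], [-1.93, 2.1], [-1.47, 1.37], [-3.14, 3.14]. Speed limits (rad/s): [2.57, 2.57, 3.14, 3.14, 3.14, 3.14].

### API

Orientations are given as [roll, pitch, yaw] about the fixed x, y, z axes, in that order (R = Rz(yaw) Ry(pitch) Rx(roll)).
In Python, from bench import bot, solve_ik, imaging gives the robot as it stands. Calls block until the motion is done:
- bot.move_ptp(position, orientation): joint-space move of the TCP to a pose.
- bot.movel(position, rot=None, max_speed=150, threshold=None): straight line of the TCP; rot=None keeps the orientation; max_speed is the mean speed in mm/s. With threshold (N) it stops when the force on the tool has changed by that much, and returns True; else False.
- bot.move_j(angles): joint-space move.
- bot.grip(opening, effort=None): opening from 0.0 (shut) to 1.0 (fully open); effort is the grip in N (None keeps the last); returns when the fingers have stopped.
- bot.dwell(seconds).
- solve_ik(position, orientation): joint angles nearest the present ones, or None.
- bot.get_state(): the state.
- imaging.capture(name): name is "side" or "top"; returns the picture (384x512x3 uint8, blue, green, red); there is no depth.
- imaging.camera_model(name): a dict with "K" (3x3 intrinsics, pixels), "position" and "rotation" of the camera in the world. Camera axes: x right, y up, looking along -z (the intrinsics and any distortion apply to the point x, -y, -z); pixel columns grow to the right and rows downward; lengths in mm; the calibration is good to about 2 mm. A picture is of the moment at which its call begins. camera_model takes no time and is no camera call.
A pose or a line that the arm cannot do raises bot.IKError and nothing moves.
- bot.sign_off(): hands the job in, once; it reports no verdict.
The state is a dict: "t": time; "qpos": joint angles; "joint_velocities": joint speeds; "effort": joint torques, N m; "tcp_pos": TCP position; "orientation": TCP orientation; "contact_force": force on the tool from outside, world axes, zero at the start; "wrist_torque": the same for the moment, N m; "opening": opening from 0.0 (shut) to 1.0 (fully open).
Only numpy, scipy, OpenCV 4.12 (cv2) and the standard library are available. Lean on these libraries where they do the work, as an engineer would, in place of code of your own. Each camera call takes 0.05 s, during which the arm holds its last target. There are 200 camera calls.

### The job

Bring all the plywood boards into one square pile on the cork pad, lying flat, centred on the pad and lined up with it, on top of one that may be there already: take the board that may be lying on the dispenser's outfeed, and for each board in the magazine push the spring slide all the way to its end stop, let go so that it snaps back by itself, and take the dealt board off. When the dispenser is empty, lower the steel weight gently onto the pile, square and centred as well, to press the boards flat. Leave the slide fully home and the other things on the table where they are.

Things in the scene. Friction and masses are not known exactly. Their poses are not given: they have to be found in the camera images.
- dispenser: fixed grey board dispenser, 90 mm wide (its x), 370 mm long (its y from -153 to +222 mm), turned up to 0.2 rad; origin on the table under the magazine's centre, z up. It feeds towards its own -y. The magazine is a closed roofed box with side windows (y -47 to +47, x -38 to +38, top 98 mm above the table); boards leave it only through the slot at the foot of its -y wall, one per stroke
- outfeed (a point): point on top of the outfeed tongue under the centre of a freshly dealt board (dispenser frame 0, -94.5, 34 mm; axes as the dispenser's). The tongue is 32 mm wide, 34 mm above the table, ends at y = -152 mm with a 4 mm lip; a dealt board lies along it and overhangs it by 14 mm each side, so fingers can straddle its 60 mm width. Take it off before dealing the next
- pusher (a joint): travel of the spring slide in m: 0 = home, 0.098 = end stop, moving along the dispenser's -y. The spring pulls it home with 3 N at home, 8 N at the end stop. A full stroke pushes the lowest board out onto the tongue; the next one drops to the bed only when the slide is back home. A stroke of the empty magazine does nothing
- handle (a point): centre of the top edge of the slide's upright black handle, a paddle 40 mm wide (dispenser x), 12 mm thick (y), its top 105 mm and the foot of its free part 50 mm above the table; push it on its +y face or pinch it across its 12 mm. Moves with the slide: 185 mm on the +y side of the dispenser's origin at home, 87 mm at the end stop
- board1: loose plywood board, 60 (its x) x 80 (its y) x 12 mm thick, about 40 g; origin at the centre of its underside, z up. All boards are alike. Starts lowest in the magazine
- board2: loose plywood board, 60 (its x) x 80 (its y) x 12 mm thick, about 40 g; origin at the centre of its underside, z up. All boards are alike. Starts second in the magazine
- board3: loose plywood board, 60 (its x) x 80 (its y) x 12 mm thick, about 40 g; origin at the centre of its underside, z up. All boards are alike. Starts third in the magazine
- board4: loose plywood board, 60 (its x) x 80 (its y) x 12 mm thick, about 40 g; origin at the centre of its underside, z up. All boards are alike. Absent in some starts; else starts fourth, on top, in the magazine
- board5: loose plywood board, 60 (its x) x 80 (its y) x 12 mm thick, about 40 g; origin at the centre of its underside, z up. All boards are alike. Absent in some starts; else it already lies on the outfeed tongue at the start
- board6: loose plywood board, 60 (its x) x 80 (its y) x 12 mm thick, about 40 g; origin at the centre of its underside, z up. All boards are alike. Absent in some starts; else it already lies in place on the pad at the start
- pad: fixed cork pad 90 (its x) x 110 (its y) mm; origin at the centre of its top face, which lies 10 to 26 mm above the table, different in each start. Boards lie on it with their 80 mm length along its 110 mm length (the pad's y). It may be to the left or right in front of the dispenser
- weight: loose weight, 0.4 to 0.65 kg: a steel plate 60 (its x) x 80 (its y) x 16 mm with an upright wooden grip on top, 18 mm thick (x), 56 mm long (y), reaching from 16 to 56 mm above the underside; origin at the centre of the underside, z up. Its 80 mm length goes along the boards' 80 mm length
- tape: roll of tape, 96 mm across, 48 mm high, standing behind the dispenser; leave alone
- eraser: eraser, 20 x 42 x 12 mm, lying near the robot between pad and weight; leave alone

How it is judged:
By the outcome, as a careful person would: the job done as asked, in the order asked, and still so for the second after the job is handed in, with the robot touching nothing.
Of board4, board5, board6 only 1 to 3 are there at a start; the rules pass over those that are not, and their reading is None.
At some moment in a run one of weight may be knocked a few centimetres aside while the robot is not near it.
It also fails if it takes over 210 s, if anything falls off the work surface, if the arm or the gripper's body presses on something with over 40 N, if the wrist force passes 120 N, or if a joint passes its speed limit or range.

## Working session

There is one attempt and no reset: what is moved stays moved. The work goes in short steps, each a Python script; the robot and the scene stay as the last script left them, time stands still between calls to the robot, and variables do not carry over. Pictures are saved under pics/ and viewed, about 12 in all and at most 16, crops included, and the job is handed in when it is done.

```bash
mkdir -p pics; ls; python3 - <<'E'
from bench import bot, imaging
import cv2
for n in("top","side"):
    cv2.imwrite(f"pics/{n}0.png",imaging.capture(n)); m=imaging.camera_model(n); print(n,m)
s=bot.get_state();print(s)
E
```

```text
pics
top {'K': array([[402.11356164,   0.        , 251.82387686],
       [  0.        , 402.11356164, 187.5067503 ],
       [  0.        ,   0.        ,   1.        ]]), 'position': array([489.12547226,  23.02519777, 943.44017638]), 'rotation': array([ 0.1343186 , -0.01798251, -1.56809513])}
side {'K': array([[366.32565746,   0.        , 260.38078489],
       [  0.        , 366.32565746, 199.30206083],
       [  0.        ,   0.        ,   1.        ]]), 'position': array([200.93989299, 620.86369182, 551.45333915]), 'rotation': array([ 1.01129783, -0.02236158, -2.57286481])}
{'t': 0.1, 'qpos': array([ 1.18281038e+00,  3.26835417e-01, -1.93487564e-01,  1.05198700e+00,
        5.53068799e-07,  1.43656702e+00]), 'joint_velocities': array([ 4.32662663e-05, -2.57566769e-03,  1.38348088e-03,  4.54269399e-04,
        7.85165803e-04,  1.44169042e-03]), 'effort': array([ 1.23749240e-03, -4.44238222e+01,  2.63038927e+01,  7.79736234e-03,
       -1.06610639e-04, -5.53169883e-06]), 'tcp_pos': array([137.85929293, 531.85195367, 192.89747871]), 'orientation': array([-3.14009269e+00, -2.03115602e-04,  2.88783586e+00]), 'contact_force': array([0.66636018, 0.02142452, 0.71728495]), 'wrist_torque': array([-0.01579774,  0.03113594, -0.00484221]), 'opening': 1.0002963364932127}
```

View pics/top0.png

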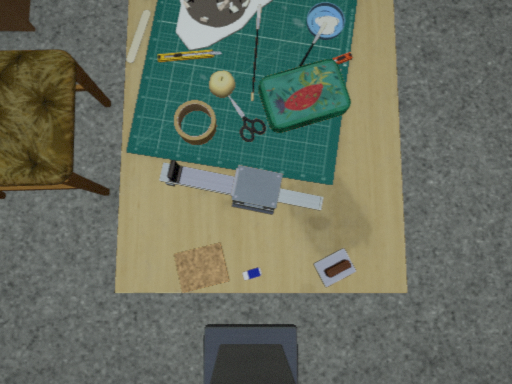

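View pics/side0.png

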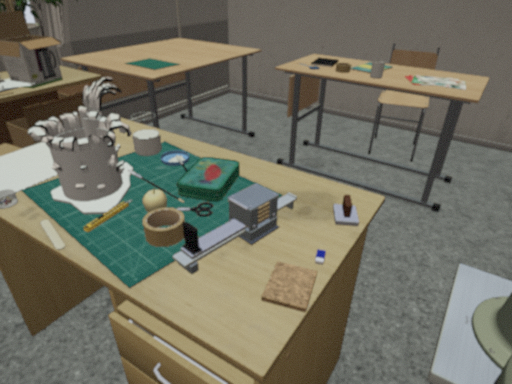

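Top: dispenser with its handle at (175,172), magazine at (257,188) and tongue end at (322,203). The tongue looks bare. The pad is at (202,267), the weight at (335,267) and the eraser at (252,273). Next I zoom in and measure.

```bash
cat > h.py <<'E'
import numpy as np, cv2
from scipy.spatial.transform import Rotation as R
from bench import bot, solve_ik, imaging
def cam(n):
    m=imaging.camera_model(n); return m["K"],np.array(m["position"]),R.from_euler("xyz",m["rotation"]).as_matrix()
def ray(n,uv):
    K,p,r=cam(n); uv=np.atleast_2d(uv)
    d=np.linalg.solve(K,np.c_[uv,np.ones(len(uv))].T); d=r@(d*np.array([[1],[-1],[-1]])); return p,(d/np.linalg.norm(d,axis=0)).T
def plane(n,uv,z):
    p,d=ray(n,uv); return p+d*((z-p[2])/d[:,2])[:,None]
def proj(n,X):
    K,p,r=cam(n); c=(np.atleast_2d(X)-p)@r*np.array([1,-1,-1]); q=c@K.T; return q[:,:2]/q[:,2:]
def tri(uv1,uv2):
    A=np.zeros((3,3));b=np.zeros(3)
    for n,uv in(("top",uv1),("side",uv2)):
        p,d=ray(n,uv);M=np.eye(3)-np.outer(d[0],d[0]);A+=M;b+=M@p
    return np.linalg.solve(A,b)
def big(mask):
    c,_=cv2.findContours(mask.astype(np.uint8),cv2.RETR_EXTERNAL,cv2.CHAIN_APPROX_NONE); return max(c,key=cv2.contourArea)
E
python3 - <<'E'
from h import *
t=cv2.imread("pics/top0.png");s=cv2.imread("pics/side0.png")
a=cv2.resize(t[150:300,150:370],None,fx=3.6,fy=3.6,interpolation=cv2.INTER_CUBIC)
b=cv2.resize(s[170:320,165:365],None,fx=4,fy=4,interpolation=cv2.INTER_CUBIC)
cv2.imwrite("pics/tz.png",a);cv2.imwrite("pics/sz.png",b)
hsv=lambda i:cv2.cvtColor(i,cv2.COLOR_BGR2HSV)
for n,(u,v) in dict(pad=(202,267),table=(280,240),plate=(325,262),grip=(338,269),tongue=(300,198),mag=(258,185),er=(254,273)).items(): print(n,hsv(t)[v,u])
print("side pad",hsv(s)[285,290],"table",hsv(s)[290,340],hsv(s)[290,240],'plate',hsv(s)[215,341])
E
```

```text
pad [ 19 103 151]
table [ 23  86 163]
plate [110  30 168]
grip [ 11 136  79]
tongue [ 99  21 173]
mag [103  46 133]
er [116 209 140]
side pad [ 17  89 161] table [ 18 142  81] [ 24  69 173] plate [114  28 180]
```

View pics/tz.png

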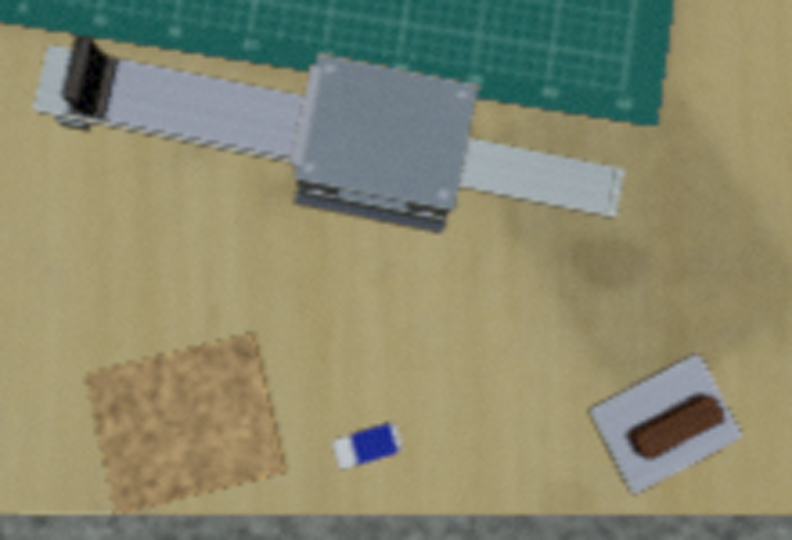

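View pics/sz.png

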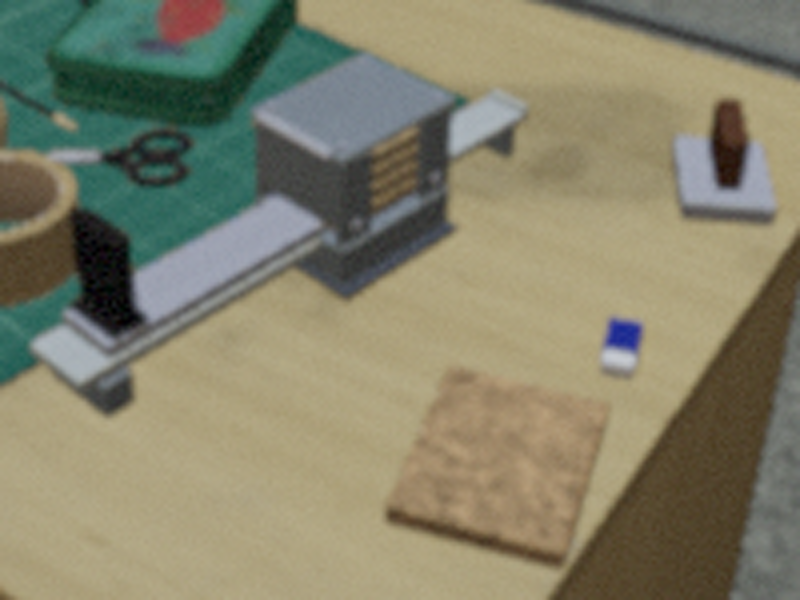

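```bash
python3 - <<'E'
from h import *
np.set_printoptions(precision=1,suppress=True)
T=lambda x,y:((x+.5)/3.6-.5+150,(y+.5)/3.6-.5+150); S=lambda x,y:((x+.5)/4-.5+165,(y+.5)/4-.5+170)
def show(name,a,b):
    P=np.array([tri(T(*p),S(*q)) for p,q in zip(a,b)]); print(name,P,P.mean(0))
show("pad",[(87,375),(255,333),(286,470),(118,512)],[(388,512),(447,370),(610,403),(562,553)])
show("roof",[(318,55),(478,88),(455,208),(296,172)],[(255,108),(365,52),(460,98),(340,158)])
show("weight",[(588,408),(700,354),(742,434),(634,494)],[(684,207),(675,135),(760,140),(775,206)])
show("tongueend",[(623,170),(615,216)],[(493,92),(527,103)])
t=cv2.imread("pics/top0.png");s=cv2.imread("pics/side0.png")
def m(i,f):
    h=cv2.cvtColor(cv2.GaussianBlur(i,(0,0),1),cv2.COLOR_BGR2HSV).astype(int);return f(h[...,0],h[...,1],h[...,2])
def rect(c,z):
    X=plane("top",c[:,0].astype(float),z)[:,:2].astype(np.float32);r=cv2.minAreaRect(X);return r
pm=m(t,lambda h,s,v:(h<21.5)&(s>88)&(v>80));pm[:235]=0;pm[:,:160]=0;pm[:,235:]=0;pm[292:]=0
c=big(pm)
for z in(10,18,26):print("pad",z,rect(c,z))
wm=m(t,lambda h,s,v:(h>85)&(s<70)&(v>110));wm[:240]=0;wm[:,:300]=0;wm[288:]=0
c=big(wm);print("plate z16",rect(c,16))
tm=m(t,lambda h,s,v:(h>80)&(s<60)&(v>150));tm[:185]=0;tm[:,:283]=0;tm[225:]=0
c=big(tm);print("tongue",rect(c,34),c[:,0].min(0),c[:,0].max(0))
E
```

```text
pad [[461.7 185.2   5.8]
 [489.4  79.1   5.4]
 [402.7  57.6   9.7]
 [377.4 163.    8.7]] [432.8 121.2   7.4]
roof [[651.7  37.6  97.6]
 [633.9 -56.6  97.2]
 [560.3 -43.9  95.5]
 [582.3  50.3  95.3]] [607.   -3.1  96.4]
weight [[ 441.  -134.3    9.7]
 [ 476.5 -205.3   14. ]
 [ 425.9 -230.5   15.1]
 [ 389.5 -160.8   15.6]] [ 433.2 -182.7   13.6]
tongueend [[ 592.1 -154.6   33.8]
 [ 562.5 -147.9   38.6]] [ 577.3 -151.2   36.2]
pad 10 ((431.8486022949219, 120.91940307617188), (92.04637145996094, 111.70951080322266), 14.123797416687012)
pad 18 ((432.3395080566406, 120.08038330078125), (91.25747680664062, 110.75214385986328), 14.123862266540527)
pad 26 ((432.8303527832031, 119.24139404296875), (90.46861267089844, 109.79473114013672), 14.12381362915039)
plate z16 ((432.70208740234375, -182.0098114013672), (56.27585983276367, 75.56398010253906), 27.063438415527344)
tongue ((585.96484375, -105.46623229980469), (88.93097686767578, 26.59403419494629), 78.87531280517578) [283 190] [321 208]
```

```bash
cat >> h.py <<'E'
PAD=np.array([432.,120.6]);PY=0.248; DO=np.array([607.,-3.]);DY=-0.196; H=np.pi/2
def disp(x,y): return DO+np.array([np.cos(DY)*x-np.sin(DY)*y,np.sin(DY)*x+np.cos(DY)*y])
def go(xy,z,yaw): bot.move_ptp([xy[0],xy[1],z],[np.pi,0,yaw])
def lin(xy,z,yaw=None,v=150,th=None):
    return bot.movel([xy[0],xy[1],z],None if yaw is None else [np.pi,0,yaw],v,th)
def st():
    s=bot.get_state(); return f"t={s['t']:.1f} tcp={np.round(s['tcp_pos'],1)} F={np.round(s['contact_force'],1)} op={s['opening']:.3f} q6={s['qpos'][5]:.2f}"
def push():
    bot.grip(0.0)
    go(disp(0,217),150,DY+H); lin(disp(0,217),72)
    lin(disp(0,112),72,v=90); print("push",st())
    r=lin(disp(0,97),72,v=25,th=14); print(r,st()); bot.dwell(.15)
    p=bot.get_state()["tcp_pos"][:2]; lin(p,140,v=250)
E
python3 - <<'E'
from h import *
bot.grip(0.72); print(st())
q=np.array([495,25])
go(q,60,PY+H); print(lin(q,-25,v=40,th=5),st()); lin(q,60)
go(PAD,60,PY+H); print(lin(PAD,-15,v=40,th=5),st()); lin(PAD,100)
push(); print(st())
for n in("top","side"): cv2.imwrite(f"pics/{n}1.png",imaging.capture(n))
go(disp(0,-94.5),140,DY+H);print(st())
E
```

```text
t=0.5 tcp=[138.1 532.4 193.5] F=[-0.4 -0.  -0.5] op=0.720 q6=1.44
False t=5.0 tcp=[495.1  25.  -24.9] F=[-1.  -0.   0.4] op=0.718 q6=1.22
False t=8.3 tcp=[432.2 120.6 -14.8] F=[0.3 0.2 0.2] op=0.720 q6=1.43
push t=12.7 tcp=[628.9 107.4  72. ] F=[-0.8 -0.4  0.5] op=0.002 q6=1.82
False t=13.5 tcp=[625.9  92.1  72. ] F=[-0.6  0.5 -0.1] op=-0.004 q6=1.80
t=14.1 tcp=[626.9  92.4 141.4] F=[-0.1 -1.3 -0.3] op=0.002 q6=1.80
t=15.0 tcp=[588.5 -94.9 139.5] F=[-0.4  0.3  0.1] op=0.001 q6=1.48
```

```bash
python3 - <<'E'
from h import *
for n in("top","side"): cv2.imwrite(f"pics/{n}2.png",imaging.capture(n))
a=cv2.imread("pics/top2.png");b=cv2.imread("pics/side1.png")
cv2.imwrite("pics/v2.png",np.hstack([a[100:384,100:500],b[0:284,100:500]]))
E
```

```text
(no output)
```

View pics/v2.png

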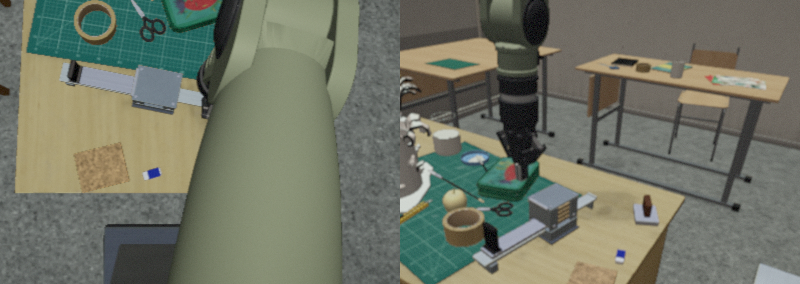

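```bash
python3 - <<'E'
from h import *
print(proj("side",[[627,92,141],[627,92,200],[588.5,-95,139.5],[607,-3,98]]), proj("top",[[627,92,141],[588.5,-95,139.5]]))
b=cv2.imread("pics/side1.png");c=cv2.imread("pics/side2.png");t=cv2.imread("pics/top1.png")
r=lambda i:cv2.resize(i,None,fx=2,fy=2,interpolation=cv2.INTER_CUBIC)
cv2.imwrite("pics/v3.png",np.hstack([r(b[80:280,150:340]),r(t[100:300,150:340])]))
E
```

```text
[[221.69578642 193.76489504]
 [220.73524596 169.36839936]
 [280.46818977 166.69994119]
 [253.53259845 194.68955383]] [[210.72886223 172.88417263]
 [303.2395765  192.34236253]]
```

View pics/v3.png

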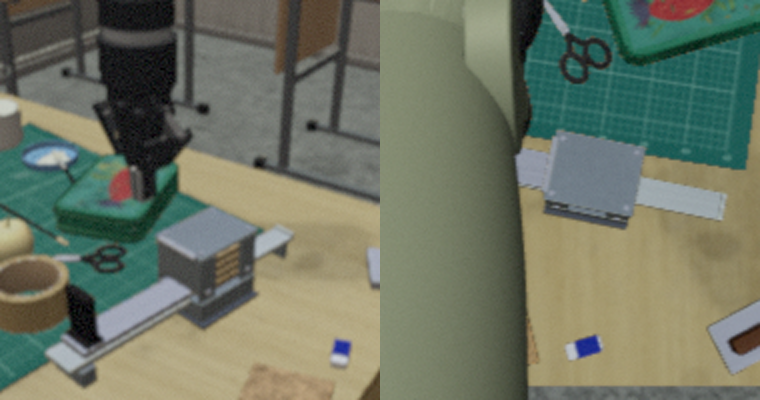

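The fingertips appear about 36 mm above where the reported TCP puts them. I'll probe the real height by touch, open and shut.

```bash
python3 - <<'E'
from h import *
q=np.array([495,25])
go(q,60,PY+H)
print(st(),lin(q,-80,v=50,th=5),st()); 
for n in("top","side"): cv2.imwrite(f"pics/{n}3.png",imaging.capture(n))
lin(q,30)
bot.grip(.72); print(lin(q,-80,v=50,th=5),st()); lin(q,60)
go(PAD,60,PY+H); print(lin(PAD,-70,v=50,th=5),st()); lin(PAD,60)
a=cv2.imread("pics/side3.png");r=lambda i:cv2.resize(i,None,fx=3,fy=3,interpolation=cv2.INTER_CUBIC)
cv2.imwrite("pics/v4.png",r(a[120:310,180:370])); print(proj("side",[495,25,0]))
E
```

```text
t=15.8 tcp=[497.   25.2  60.9] F=[ 0.4 -0.6 -0.1] op=0.001 q6=1.22 True t=17.6 tcp=[494.9  25.  -37.6] F=[-1.   0.3  8.4] op=0.002 q6=1.22
True t=20.3 tcp=[494.9  25.  -43.1] F=[-2.2 -0.4  6.9] op=0.719 q6=1.22
True t=23.3 tcp=[431.9 120.6 -30.7] F=[-2.  -0.   7.5] op=0.718 q6=1.43
[[286.48023892 250.00940446]]
```

View pics/v4.png

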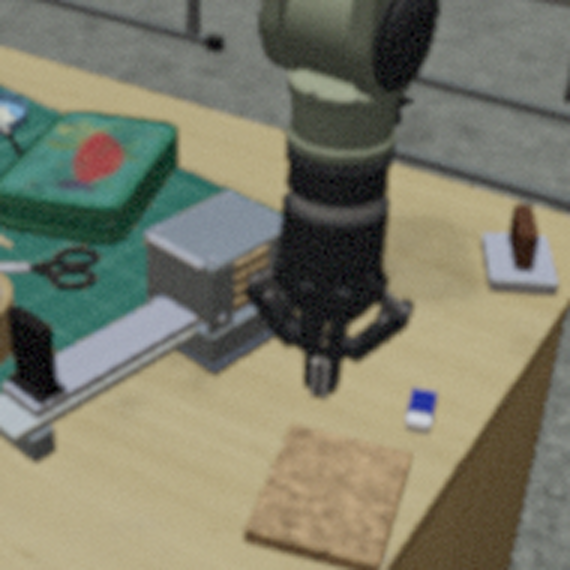

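Tip and TCP agree in x and y. The true tip height is the reported z + 37.4 shut and + 43 at board width. The pad is 12.4 mm high. I'll add the offset and deal the first board.

```bash
sed -i 's/bot.move_ptp(\[xy\[0\],xy\[1\],z\]/bot.move_ptp([xy[0],xy[1],z-37.4]/; s/bot.movel(\[xy\[0\],xy\[1\],z\]/bot.movel([xy[0],xy[1],z-37.4]/' h.py
python3 - <<'E'
from h import *
push(); print(st())
go([430,-20],200,DY+H)
for n in("top","side"): cv2.imwrite(f"pics/{n}5.png",imaging.capture(n))
r=lambda i:cv2.resize(i,None,fx=2,fy=2,interpolation=cv2.INTER_CUBIC)
cv2.imwrite("pics/v5.png",np.hstack([r(cv2.imread("pics/top5.png")[140:300,150:350]),r(cv2.imread("pics/side5.png")[160:320,165:365])]))
E
```

```text
push t=27.6 tcp=[629.9 108.4  35.5] F=[2.  7.2 0.5] op=-0.001 q6=1.82
True t=28.1 tcp=[628.8 103.3  35.7] F=[1.5 6.3 2.1] op=0.001 q6=1.80
t=28.7 tcp=[629.7 103.1 104. ] F=[ 0.6  0.7 -0.1] op=0.001 q6=1.80
```

View pics/v5.png

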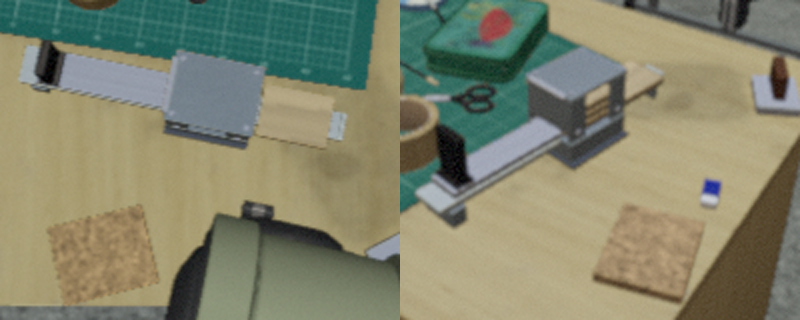

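```bash
python3 - <<'E'
from h import *
t=cv2.imread("pics/top5.png")
h=cv2.cvtColor(cv2.GaussianBlur(t,(0,0),.8),cv2.COLOR_BGR2HSV).astype(int)
d=cv2.resize(t[175:225,275:330],None,fx=12,fy=12,interpolation=cv2.INTER_CUBIC);cv2.imwrite("pics/v6.png",d)
X=np.array([disp(x,y) for y in(-54.5,-134.5) for x in(-30,30)]);print(proj("top",np.c_[X,[46]*4]))
E
```

```text
[[277.57732372 206.87873917]
 [282.58658131 180.9338416 ]
 [312.62420146 213.96897997]
 [317.32534212 187.94046063]]
```

View pics/v6.png

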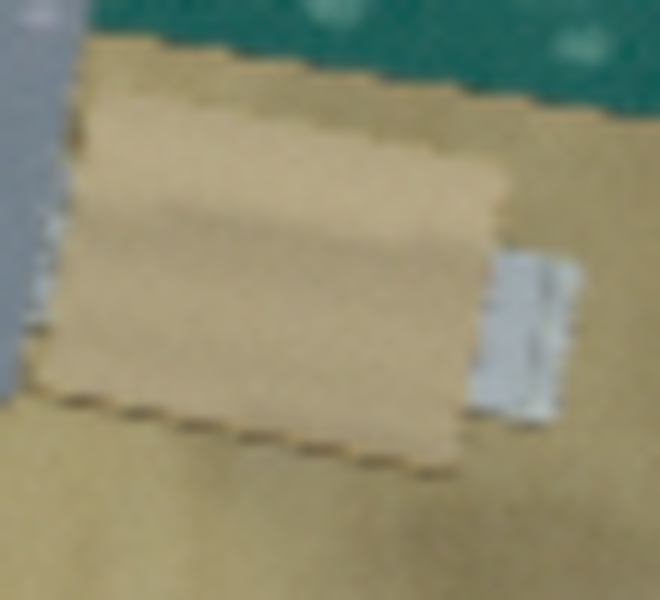

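The dealt board lies on the tongue at the predicted corners, (317,188.7) and (312.8,213.3) in front, (281.6,182) and (277.7,206.6) behind. The slide is home and the stroke was full. Now I place it.

```bash
sed -i 's/th=14/th=20/' h.py; cat >> h.py <<'E'
PZ=12.4
def take():
    bot.grip(1.0); p=disp(0,-94.5)
    go(p,110,DY+H); lin(p,36-5.5,v=120); bot.grip(0.55,40); bot.dwell(.2); print("took",st()); lin(p,140)
def place(k,xy=None,yaw=None):
    xy=PAD if xy is None else xy; yaw=PY if yaw is None else yaw
    z=PZ+12*k+2-5.5
    go(xy,z+45,yaw+H); lin(xy,z+10,v=120); r=lin(xy,z-4,v=20,th=4); print("placed",r,st(),"expect z",z-37.4)
    bot.grip(0.85); bot.dwell(.2); lin(xy,z+45); 
def snap(name): 
    for n in("top","side"): cv2.imwrite(f"pics/{n}{name}.png",imaging.capture(n))
E
python3 - <<'E'
from h import *
take(); place(0); push(); snap(7)
t=cv2.imread("pics/top7.png");s=cv2.imread("pics/side7.png")
r=lambda i:cv2.resize(i,(400,400),interpolation=cv2.INTER_CUBIC)
go([430,-60],200,DY+H);snap(8);t=cv2.imread("pics/top8.png");s=cv2.imread("pics/side8.png")
cv2.imwrite("pics/v8.png",np.hstack([r(t[230:300,167:237]),r(s[190:310,205:325])]))
E
```

```text
took t=32.7 tcp=[589.5 -95.9  -5.7] F=[-0.7 -0.2  6.3] op=0.687 q6=1.48
placed True t=35.6 tcp=[432.4 120.7 -27.3] F=[-0.1  0.9  6.5] op=0.689 q6=1.43 expect z -28.5
push t=40.2 tcp=[629.9 108.3  35.6] F=[1.3 7.  1. ] op=-0.002 q6=1.82
True t=40.8 tcp=[628.9 103.6  35.8] F=[1.  7.4 1. ] op=0.002 q6=1.80
```

View pics/v8.png

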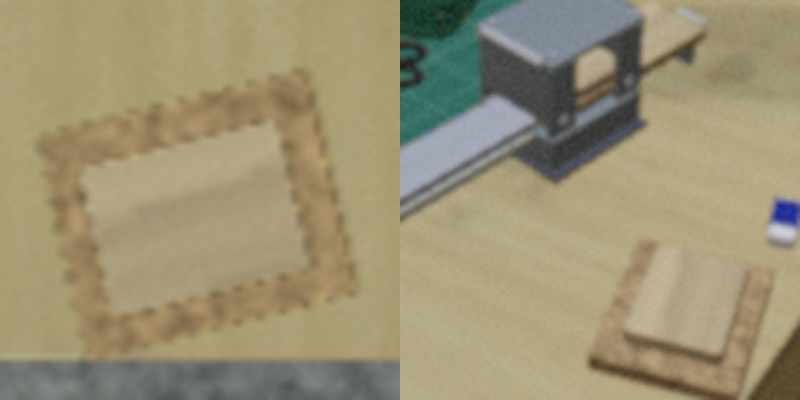

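```bash
python3 - <<'E'
from h import *
f=lambda L:np.array(L)/400*70-.5+[167,230]
def an(L,z):
    X=plane("top",f(L),z)[:,:2]; ey=(X[0]-X[1])+(X[3]-X[2]);print(X.mean(0).round(1),"yaw",np.arctan2(-ey[0],ey[1]).round(3),np.linalg.norm(X-np.roll(X,1,0),axis=1).round(1)); return X
an([(40,140),(308,72),(355,292),(90,355)],12.4);an([(82,175),(275,122),(312,265),(110,312)],24.4)
t=cv2.imread("pics/top8.png");h=cv2.cvtColor(cv2.GaussianBlur(t,(0,0),.7),cv2.COLOR_BGR2HSV).astype(int)
for v,u in((267,205),(240,180),(244,190),(285,190)):print(h[v,u])
E
```

```text
[432.4 121. ] yaw 0.24 [ 86.4 109.8  88.5 106.9]
[431.5 121.1] yaw 0.247 [54.  78.2 57.4 80.5]
[ 22  68 165]
[ 23  81 169]
[ 23  85 168]
[ 19  93 156]
```

Board 1 is centred within 1 mm, with yaw 0.247 against the pad's 0.24. Continuing with the rest, with grip checks at each step.

```bash
python3 - <<'E'
from h import *
for k in(1,2,3):
    take()
    if bot.get_state()["opening"]<.66: print("MISS");break
    place(k)
    if k<3: push()
go([430,-30],230,DY+H);snap(9);print(st())
t=cv2.imread("pics/top9.png");s=cv2.imread("pics/side9.png")
r=lambda i:cv2.resize(i,(400,400),interpolation=cv2.INTER_CUBIC)
cv2.imwrite("pics/v9.png",np.hstack([r(t[230:300,167:237]),r(s[170:310,165:305])]))
E
```

```text
took t=45.5 tcp=[589.5 -96.   -5.7] F=[-1.   0.1  6. ] op=0.693 q6=1.48
placed True t=48.4 tcp=[432.4 120.7 -15.3] F=[-0.1 -0.2  6.9] op=0.688 q6=1.43 expect z -16.5
push t=53.0 tcp=[629.9 108.3  35.5] F=[1.8 6.6 1. ] op=-0.000 q6=1.82
True t=53.5 tcp=[628.9 103.6  35.7] F=[2.  7.9 0.8] op=0.001 q6=1.80
took t=57.1 tcp=[589.5 -95.9  -5.7] F=[-0.8  0.9  5.7] op=0.692 q6=1.48
placed True t=60.0 tcp=[432.4 120.7  -3.2] F=[-0.6  0.   7.1] op=0.689 q6=1.43 expect z -4.5
push t=64.6 tcp=[629.8 108.3  35.5] F=[2.  7.1 1.2] op=0.000 q6=1.82
True t=65.1 tcp=[628.9 103.6  35.8] F=[ 1.7  8.1 -0. ] op=-0.001 q6=1.80
took t=68.7 tcp=[589.5 -95.9  -5.7] F=[-0.7 -0.3  6.4] op=0.686 q6=1.48
placed True t=71.6 tcp=[432.4 120.6   8.7] F=[-1.   0.2  6.7] op=0.689 q6=1.43 expect z 7.5
t=73.5 tcp=[428.9 -28.8 190.9] F=[ 0.7  0.5 -1. ] op=0.851 q6=1.53
```

View pics/v9.png

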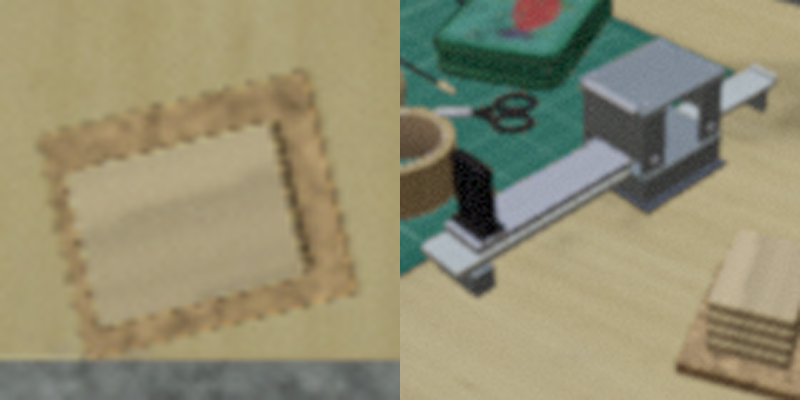

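Pile of four, flat and square; the magazine and tongue are empty and the slide is home. Next I re-measure the weight with the arm out of the way.

```bash
python3 - <<'E'
from h import *
f=lambda L:np.array(L)/400*70-.5+[167,230]
X=plane("top",f([(65,175),(275,120),(310,270),(90,325)]),PZ+48)[:,:2]; ey=(X[0]-X[1])+(X[3]-X[2]);print("pile top",X.mean(0).round(1),np.arctan2(-ey[0],ey[1]).round(3))
go([380,280],200,DY+H);snap(10)
t=cv2.imread("pics/top10.png")
h=cv2.cvtColor(cv2.GaussianBlur(t,(0,0),1),cv2.COLOR_BGR2HSV).astype(int);h0,s0,v0=h[...,0],h[...,1],h[...,2]
wm=((h0>85)&(s0<70)&(v0>110));wm[:225]=0;wm[:,:275]=0;wm[290:]=0
gm=((h0<16)|(h0>165))&(v0<115)&(s0>60);gm[:225]=0;gm[:,:275]=0;gm[290:]=0
for n,m,z in(("plate",wm,16),("grip",gm,50)):
    c=big(m);print(n,cv2.minAreaRect(plane("top",c[:,0].astype(float),z)[:,:2].astype(np.float32)))
cv2.imwrite("pics/v10.png",cv2.resize(t[220:295,280:380],None,fx=6,fy=6,interpolation=cv2.INTER_CUBIC))
E
```

```text
pile top [432.3 120.9] 0.249
plate ((428.86529541015625, -225.8908233642578), (56.09764862060547, 75.83027648925781), 27.194082260131836)
grip ((429.73577880859375, -224.99192810058594), (18.157522201538086, 56.65860366821289), 25.799884796142578)
```

View pics/v10.png

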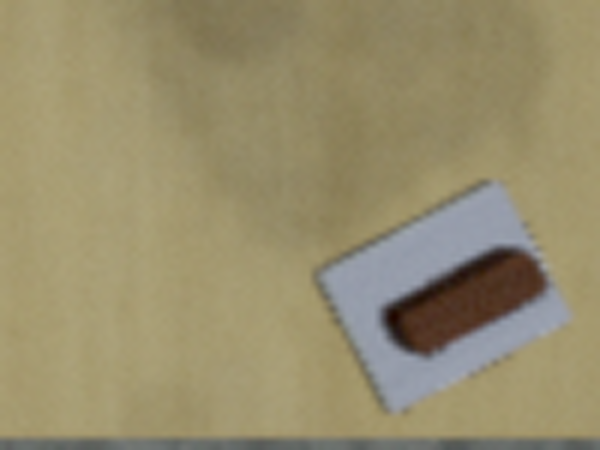

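The weight was knocked: it is now at (429,-226) instead of (433,-182), yaw 0.473. I pick it from there.

```bash
python3 - <<'E'
from h import *
W=np.array([429.,-225.8]);WY=.470
bot.grip(.6); go(W,120,WY+H); print(lin(W,40,v=100,th=10),lin(W,23,v=40,th=8),st())
bot.grip(0.0,80); bot.dwell(.3); print(st()); z0=23
lin(W,150,v=120); print(st())
go(PAD,150,PY+H); bot.dwell(.2)
z=z0+PZ+48
lin(PAD,z+12,v=100); bot.dwell(.3); r=lin(PAD,z-4,v=12,th=4); print(r,st(),"expect",z-37.4)
snap(11)
t=cv2.imread("pics/top11.png");s=cv2.imread("pics/side11.png")
rr=lambda i:cv2.resize(i,(400,400),interpolation=cv2.INTER_CUBIC)
cv2.imwrite("pics/v11.png",np.hstack([rr(t[210:300,157:247]),rr(s[210:320,235:345])]))
E
```

```text
False False t=78.5 tcp=[ 428.8 -225.7  -14.6] F=[-0.  -0.1 -0.3] op=0.600 q6=0.46
t=79.2 tcp=[ 429.4 -225.8  -14.1] F=[1.  2.3 5.3] op=0.200 q6=0.46
t=80.4 tcp=[ 428.3 -225.3  111.7] F=[-1.   0.6 -4.7] op=0.197 q6=0.46
True t=83.8 tcp=[431.9 120.6  46.3] F=[ 0.4 -0.2  4.7] op=0.199 q6=1.43 expect 46.00000000000001
```

View pics/v11.png

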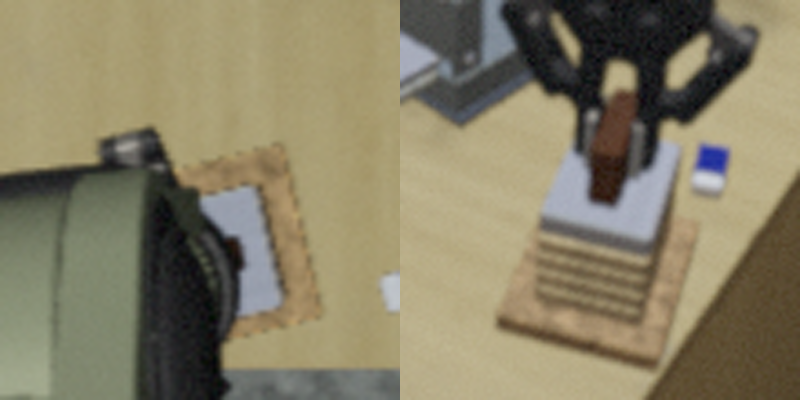

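The weight has reached the pile at the expected height and sits square. I release it, retreat and check.

```bash
python3 - <<'E'
from h import *
bot.grip(.5); bot.dwell(.3); z=23+PZ+48; lin(PAD,z+90,v=80); go([430,-120],200,PY+H); bot.dwell(.5); snap(12)
t=cv2.imread("pics/top12.png");s=cv2.imread("pics/side12.png")
h=cv2.cvtColor(cv2.GaussianBlur(t,(0,0),1),cv2.COLOR_BGR2HSV).astype(int);h0,s0,v0=h[...,0],h[...,1],h[...,2]
wm=((h0>85)&(s0<70)&(v0>110));wm[:235]=0;wm[:,235:]=0;wm[290:]=0;wm[:,:165]=0
c=big(wm);print("plate",cv2.minAreaRect(plane("top",c[:,0].astype(float),PZ+64)[:,:2].astype(np.float32)),st())
rr=lambda i:cv2.resize(i,None,fx=2.2,fy=2.2,interpolation=cv2.INTER_CUBIC)
cv2.imwrite("pics/v12.png",np.hstack([rr(t[140:300,155:330]),rr(s[160:320,165:340])]))
E
```

```text
plate ((431.5675964355469, 117.82836151123047), (56.08350372314453, 76.30252838134766), 13.877686500549316) t=87.4 tcp=[ 430.1 -119.9  162.6] F=[ 0.5 -0.2 -0.5] op=0.499 q6=0.89
```

View pics/v12.png

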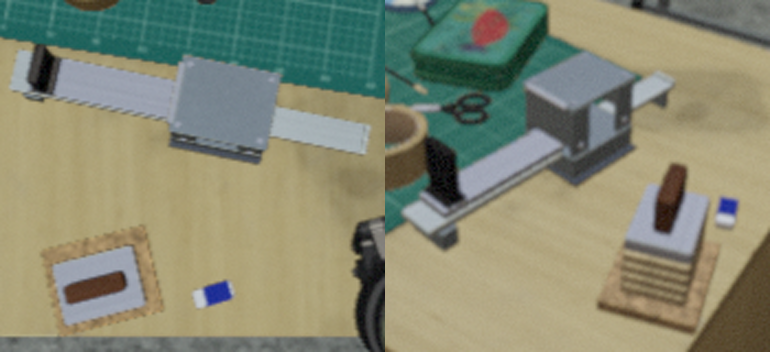

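```bash
python3 - <<'E'
from h import *
t=cv2.imread("pics/top12.png");s=cv2.imread("pics/side12.png")
rr=lambda i:cv2.resize(i,(400,400),interpolation=cv2.INTER_CUBIC)
cv2.imwrite("pics/v13.png",np.hstack([rr(t[230:300,167:237]),rr(s[230:310,255:335])]))
f=lambda uv:(uv-[167,230]+.5)*400/70; g=lambda uv:(uv-[255,230]+.5)*400/80
c,sn=np.cos(PY),np.sin(PY)
P=[[432.3+c*x-sn*y,120.9+sn*x+c*y] for x,y in((30,40),(30,-40),(-30,-40),(-30,40))]
print(f(proj("top",np.c_[P,[PZ+64]*4])).round(),g(proj("side",np.c_[P,[PZ+64]*4])).round())
E
```

```text
[[ 57. 172.]
 [267. 119.]
 [305. 278.]
 [ 92. 333.]] [[ 89. 190.]
 [145.  64.]
 [289.  96.]
 [245. 228.]]
```

View pics/v13.png

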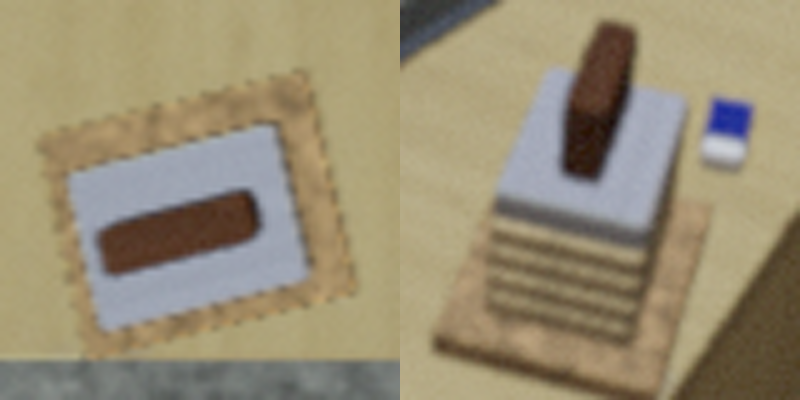

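The plate sits about 3 mm towards the pad's -y: its corners read (67,173) and (312,275) against (57,172) and (305,278) expected, and a strip of the top board shows. I regrip, lift slightly and shift it.

```bash
python3 - <<'E'
from h import *
z=23+PZ+48
go(PAD,z+70,PY+H); lin(PAD,z+.5,v=60,th=8); bot.grip(0.0,80); bot.dwell(.3); print(st())
lin(PAD,z+8,v=30); N=PAD+2.7*np.array([-np.sin(PY),np.cos(PY)])
lin(N,z+8,v=20); bot.dwell(.4); print(lin(N,z-4,v=12,th=4),st())
bot.grip(.5); bot.dwell(.3); lin(N,z+90,v=80); go([430,-120],200,PY+H); bot.dwell(.5); snap(14)
t=cv2.imread("pics/top14.png");s=cv2.imread("pics/side14.png")
h=cv2.cvtColor(cv2.GaussianBlur(t,(0,0),1),cv2.COLOR_BGR2HSV).astype(int);h0,s0,v0=h[...,0],h[...,1],h[...,2]
wm=((h0>85)&(s0<70)&(v0>110));wm[:235]=0;wm[:,235:]=0;wm[290:]=0;wm[:,:165]=0
c=big(wm);print("plate",cv2.minAreaRect(plane("top",c[:,0].astype(float),PZ+64)[:,:2].astype(np.float32)),st())
rr=lambda i:cv2.resize(i,(400,400),interpolation=cv2.INTER_CUBIC)
cv2.imwrite("pics/v14.png",np.hstack([rr(t[230:300,167:237]),rr(s[230:310,255:335])]))
E
```

```text
t=90.3 tcp=[432.2 120.6  46.9] F=[-2.6 -0.4  6. ] op=0.194 q6=1.43
True t=92.1 tcp=[431.3 123.2  46.9] F=[-0.2 -0.7  3.8] op=0.198 q6=1.44
plate ((430.2820739746094, 119.12921905517578), (55.21501541137695, 76.18779754638672), 13.876007080078125) t=95.6 tcp=[ 430.1 -119.9  162.6] F=[-0.9  0.1 -0.4] op=0.501 q6=0.89
```

View pics/v14.png

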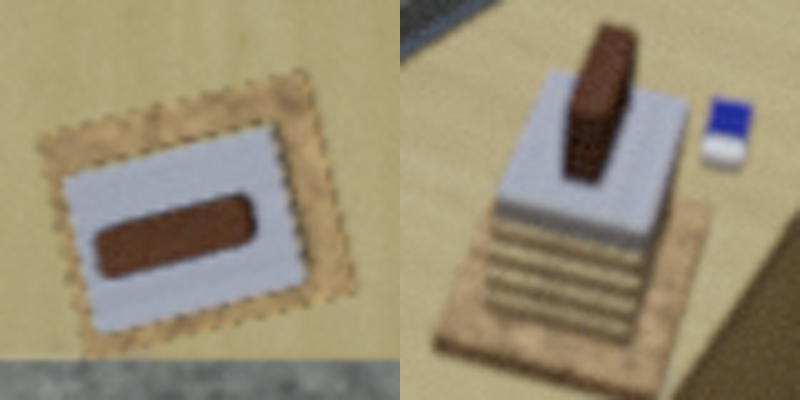

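The plate is now flush with the pile: its corners are within about 1–2 mm of expected and the strip is gone.

```bash
python3 -c "
from h import *
bot.dwell(.3); bot.sign_off(); print(st())"
```

```text
the job is handed in; nothing more can be done
the job is handed in; nothing more can be done
```

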